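# Load a dropper bottle into a dock through its sprung gate

## Task

Load the dropper bottle that stands by itself at the front of the bench into the bottle dock: keep it upright, push the dock's sprung gate open with the bottle, slide it in along the lane under the slotted roof and press it gently but firmly home against the back stop, whose place varies and must be found by feel, without forcing the glass. Then let go so that the bottle stays home and both gate leaves stand shut behind it. Leave the flask, the rock and the petri dish where they are.

Things in the scene. Friction and masses are not known exactly. Their poses are not given: they have to be found in the camera images.
- bottle: Amber glass dropper bottle, upright, 102 mm tall, about 0.1 kg. Origin: centre of underside, z up. Body 33 mm wide to z 55, collar 24 mm wide z 62-77, black teat 12-13 mm wide z 77-102. Hold it by the teat, fingertips not below z 75 (roof top is at bottle z 70). It can rock in the grip: close along dock x, run it 1-3 mm above the lane floor, set it down before letting go.
- dock: Grey bottle dock fixed to the bench, 172 x 80 x 75 mm. Origin: on the bench, y centre, 75 mm behind its front edge; x points along the lane, inwards from the mouth; z up. Base plate 5 mm thick (lane floor z 5), x -75 to 97, open above in front of x -42. Walls 6 mm thick, inner faces y -22 and 22, x -23 to 97, flared mouth from x -42.
- dock_slot (a point): Front centre of the roof slot, at dock x -23, y 0, top of the roof z 75; axes as the dock's. Roof z 71 to 75. The bottle's collar runs in this slot: 27 mm wide, along dock y = 0, x -23 to 57; in front of it a flare, 40 mm wide at x -40.
- gate_left (a joint): Left leaf (dock +y) of the two steel gate leaves that close the lane at dock x -20: upright hinge at y +20, 18.5 mm long, z 29-65. 0 rad = shut; grows as it swings inward (dock +x), at most 1.65, along the wall; never outward. A spring shuts it: 0.02 N m when shut, 0.058 at 1.5 rad (2 to 4 N on the bottle). The leaves shut behind the bottle once its origin is past dock x 9.
- gate_right (a joint): The right leaf (dock -y), mirror image of the left one: hinge at dock x -20, y -20; 0 rad = shut, grows as it swings inward.
- gate_left_edge (a point): Middle height of the left leaf's free edge, 16 mm from its hinge.
- stop_rail: Rail on the lane floor with the black back stop block. Origin: its rear end, dock x 96, y 0, z 5; axes as the dock's. The rigid block (36 mm wide, dock z 9-59) is clamped at an unmeasured place: its face is anywhere from dock x 30.5 to 52.5, so the homed bottle's origin is at dock x 14 to 37. It does not move under 20 N. The roof hides most of it.
- stop_pin (a joint): Thin presence pin in the stop block's face, dock z 35. 0 = stands 4 mm out of the face; 0.004 m = flush, bottle against the block. Very light (0.15 N or less): it does not push the released bottle away.
- flask: Small conical glass flask, 61 mm across, 105 mm tall, a bystander. Origin: centre of underside.
- rock: Reddish rock specimen, 50 x 48 x 37 mm, a bystander. Origin: centre of underside.
- petri: Lidded petri dish, 63 mm across, 15 mm tall, a bystander. Origin: centre of underside.
Mind the look-alikes: they are no part of the job. There is more than one size of the dock; the one meant has the size given above.

How it is judged:
By the outcome, as a careful person would: the job done as asked, in the order asked, and still so for the second after the job is handed in, with the robot touching nothing.
It also fails if it takes over 48 s, if anything falls off the work surface, if the arm or the gripper's body presses on something with over 40 N, if the wrist force passes 120 N, or if a joint passes its speed limit or range.

## Robot

A 6-joint arm with a two-finger parallel gripper is mounted at the origin on a cart in front of the work surface, level with it; the furniture and walls round the work are solid. World frame = base frame: x ahead of the robot, y to its left, z up, the work surface at z = 0. Lengths are in m, angles in rad, forces in N, time in s.
With the tool pointing down it reaches from about 0.375 to 0.975 m from the base axis. Payload 3.8 kg.
Tool frame: the origin (TCP) lies at the very end of the fingers, on their centre line; the grasp point (between the pads) lies 19 mm behind it; z points along the fingers, y is the line along which they close (so a half turn about z gives the same grasp; the last joint's range is limited). The gripper opens to 85 mm and grips with 20 to 120 N. Pads are 22 mm wide; open, the fingers measure 114 mm over their backs; the gripper's body (76 mm by 85 mm) begins 54 mm behind the grasp point. The pads swing forward as they close: fully open they stand 13 mm farther back than shut.
Start: joints at [1.166, 0.264, 1.604, -0, 1.274, -0.037], TCP at [0.243, 0.63, 0.197] pointing down, gripper open.
Joint ranges: [-2.63, 2.63], [-0.94, 2.18], [0.31, 2.57], [-1.31, 4.45], [0, 2.66], [-2.55, 2.55]. Speed limits (rad/s): [2.57, 2.57, 3.14, 3.14, 3.14, 3.14].

## Interface

Orientations are given as a rotation vector (axis times angle).
In Python, from workcell import * gives the robot as it stands.
- The arm moves only by the shell command python3 -m crank 'ROWS' [OPENING] [FORCE]. ROWS is JSON, a list that holds one entry, the list of rows, each a list of 6 numbers: the shift along the tool's x, y, z in cm, then the turn, a rotation vector about the tool's x, y, z in rad. In form: [[[dx, dy, dz, ax, ay, az], ...]]. A call has 1 to 8 rows; each row shifts and turns the commanded pose from where the row before left it, along the tool's axes as they then stand; what a row does not reach is not made up. A row lasts 1/12 s, in which the tool goes at most 41.7 mm and 7.16 degrees, less where a joint would pass 70% of its speed; a pose out of reach is approached as far as the arm can. A call with a gripper value outside its range is refused whole. OPENING is the finger opening in cm, from 0 to 8.54, set as the call begins (- or left out, the last holds). The fingers move at their own pace and stop on an object; FORCE is the grip in N (left out, the last holds). Time passes only in rows, so rows that do not move let the fingers close. It gives the time, the measured TCP pose, the force, the opening and the grip force at its end, in the units of the state.
- read_state(): the state, without advancing time (a new reading comes with each control period).
- read_camera(name): name is "scene" or "side" or "wrist"; returns the picture (384x512x3 uint8, blue, green, red); there is no depth.
- camera_model(name): a dict with "camera_matrix" (3x3 intrinsics, pixels), "R" (3x3) and "t" (3): a world point X has camera coordinates R X + t. Camera axes: x right, y down, z forward; pixel columns grow to the right and rows downward; lengths in m; the calibration is good to about 2 mm. The wrist camera is an equidistant fisheye: a pixel r from the principal point sees the ray r / f radians off the axis. A picture is of the moment at which its call begins: read the wrist's pose just before it. camera_model takes no time and is no camera call; for the wrist camera it gives the pose at the moment of the call.
- finish_job(): hands the job in; it is judged then, once.
The state is a dict: "time": time; "q": joint angles; "joint_vel": joint speeds; "joint_torque": joint torques, N m; "tool_pos": TCP position; "tcp_rot": TCP orientation; "wrist_force": force on the tool from outside, world axes, zero at the start; "torque": the same for the moment, N m; "width": opening from 0.0 (shut) to 1.0 (fully open); "grip_force": force on a finger pad.
Only numpy, scipy, OpenCV 4.12 (cv2) and the standard library are available. Lean on these libraries where they do the work, as an engineer would, in place of code of your own. Each camera call takes 0.05 s, during which the arm holds its last target. There are 200 camera calls.

## Working session

There is one attempt and no reset: what is moved stays moved. The work goes in short steps, Python scripts to look and compute and a shell command to move; the robot and the scene stay as the last step left them, time stands still between calls to the robot, and variables do not carry over. Pictures are saved under pics/ and viewed, at most 10 in all, crops included, and the job is handed in when it is done.

```bash
mkdir -p pics; ls; cat > h.py <<'E'
from workcell import *
import numpy as np, cv2
from scipy.spatial.transform import Rotation as Ro
def ray(cm,u,v,fish=False):
    K=np.array(cm["camera_matrix"]);R=np.array(cm["R"]);t=np.array(cm["t"])
    x=(u-K[0,2])/K[0,0];y=(v-K[1,2])/K[1,1]
    if fish:
        r=np.hypot(x,y)+1e-12;d=np.array([x/r*np.sin(r),y/r*np.sin(r),np.cos(r)])
    else: d=np.array([x,y,1.])
    return -R.T@t, R.T@d
def atz(cm,u,v,z,fish=False):
    c,d=ray(cm,u,v,fish);return c+d*(z-c[2])/d[2]
def proj(cm,X,fish=False):
    K=np.array(cm["camera_matrix"]);p=np.array(cm["R"])@np.array(X)+np.array(cm["t"])
    if fish:
        r=np.hypot(p[0],p[1])+1e-12;th=np.arctan2(r,p[2]);x,y=p[:2]/r*th
    else: x,y=p[:2]/p[2]
    return np.round([K[0,0]*x+K[0,2],K[1,1]*y+K[1,2]],1)
E
python3 - <<'E'
from h import *
a=read_camera("scene");b=read_camera("side")
cv2.imwrite("pics/scene.png",cv2.resize(a,(800,600),interpolation=cv2.INTER_CUBIC));cv2.imwrite("pics/side.png",cv2.resize(b,(800,600),interpolation=cv2.INTER_CUBIC))
s=read_state();print(s)
for n in("scene","side","wrist"):print(n,camera_model(n))
E
```

```text
pics
{'time': 0.1, 'q': array([ 1.16607537e+00,  2.64707723e-01,  1.60525864e+00,  3.36731056e-05,
        1.27372709e+00, -3.68770937e-02]), 'joint_vel': array([ 0.00110453, -0.00158839, -0.00321505, -0.0025552 ,  0.00027733,
        0.000259  ]), 'joint_torque': array([ 1.00581296e-04, -5.16706789e+01, -3.68592489e+01, -1.25093425e-04,
        6.30053037e-03,  7.51759785e-06]), 'tool_pos': array([0.24241285, 0.62916432, 0.19595502]), 'tcp_rot': array([-0.57448076, -3.08811885,  0.00320823]), 'wrist_force': array([ 0.4559309 , -0.09656596, -0.50491911]), 'torque': array([ 0.03901426, -0.01082893, -0.01838517]), 'grip_force': 0.0, 'width': 0.9944839965412999}
scene {'camera_matrix': array([[364.1379856 ,   0.        , 261.37467458],
       [  0.        , 364.1379856 , 190.91529354],
       [  0.        ,   0.        ,   1.        ]]), 'R': array([[-0.66421594, -0.74740272,  0.01436532],
       [-0.40002157,  0.33913352, -0.85145241],
       [ 0.63150608, -0.5712947 , -0.5242351 ]]), 't': array([0.28975725, 0.34287445, 0.51514238])}
side {'camera_matrix': array([[395.00469111,   0.        , 257.03012025],
       [  0.        , 395.00469111, 196.42136675],
       [  0.        ,   0.        ,   1.        ]]), 'R': array([[ 0.90635208, -0.4223767 ,  0.01112801],
       [-0.24388733, -0.54448634, -0.8025295 ],
       [ 0.34502881,  0.7246603 , -0.59650865]]), 't': array([-0.57338442,  0.1292074 ,  0.8581372 ])}
wrist {'camera_matrix': array([[297.31863964,   0.        , 252.85415597],
       [  0.        , 297.31863964, 192.38898072],
       [  0.        ,   0.        ,   1.        ]]), 'R': array([[ 0.35978962,  0.93303058, -0.00231629],
       [ 0.89316209, -0.34369569,  0.29005991],
       [ 0.26983866, -0.10642937, -0.95700569]]), 't': array([-0.67270535, -0.03822132,  0.37909679])}
```

View pics/scene.png

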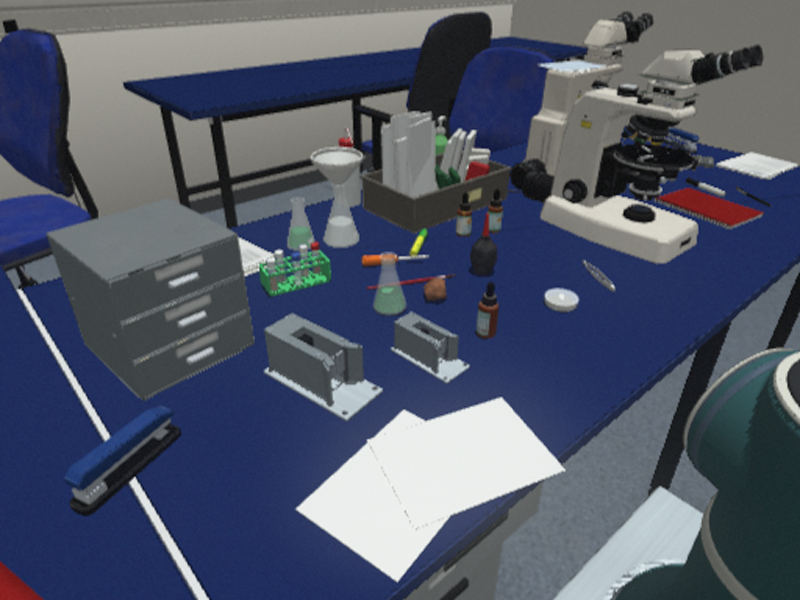

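View pics/side.png

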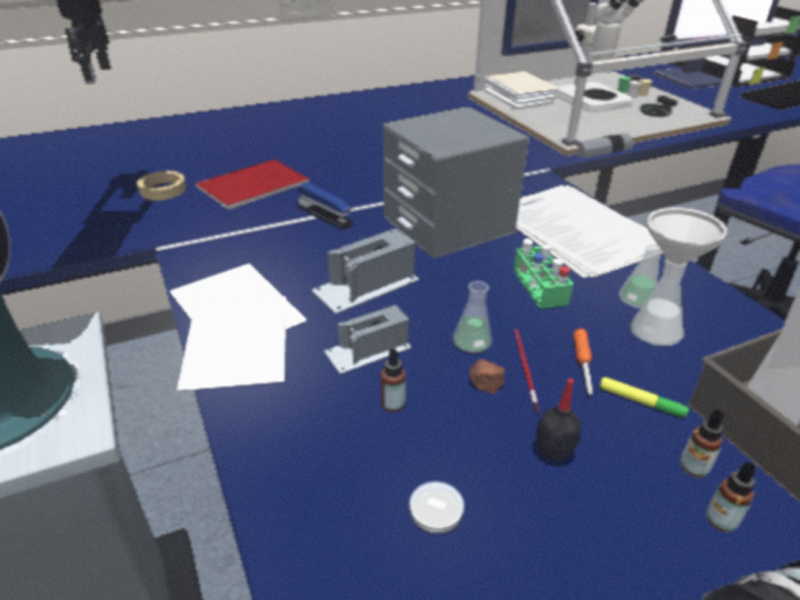

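The bottle candidates in the scene view are (487,310), standing alone at the front, and the pair by the tray at (464,215) and (496,210). The dark wash bottle is at (484,250). The two docks are at (322,360), large, and (430,345), small. I choose the bottle at (487,310), and the crops should settle which dock has the right size.

```bash
python3 - <<'E'
from h import *
a=cv2.imread("pics/scene.png");b=cv2.imread("pics/side.png")
a=read_camera("scene");b=read_camera("side")
c1=cv2.resize(a[175:275,165:330],None,fx=4.8,fy=3,interpolation=cv2.INTER_CUBIC)
c2=cv2.resize(b[140:265,195:275],None,fx=1,fy=1)
c1=cv2.resize(a[178:272,165:325],(800,470)[0:2],interpolation=cv2.INTER_CUBIC)
cv2.imwrite("pics/c1.png",c1)
c2=cv2.resize(b[145:265,195:275],(400,600),interpolation=cv2.INTER_CUBIC);cv2.imwrite("pics/c2.png",c2)
cs,cd=camera_model("scene"),camera_model("side")
k=1.5625
for n,cm,u,v,z in[("bot sc base",cs,487,334,0.004),("bot sd base",cd,394,404,0.004),("bot sc top",cs,491,285,.1),("bot sd top",cd,394,353,.1)]:
    print(n,atz(cm,u/k,v/k,z).round(3))
E
```

```text
bot sc base [ 0.499 -0.234  0.004]
bot sd base [ 0.508 -0.243  0.004]
bot sc top [ 0.501 -0.232  0.1  ]
bot sd top [ 0.506 -0.246  0.1  ]
```

View pics/c1.png

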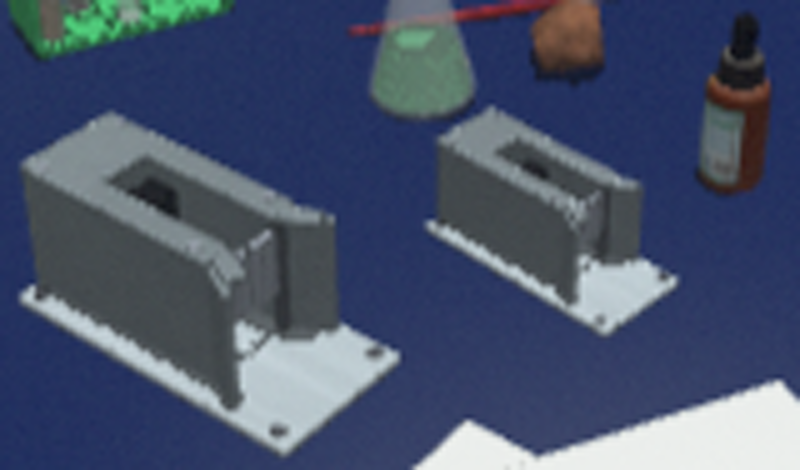

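View pics/c2.png

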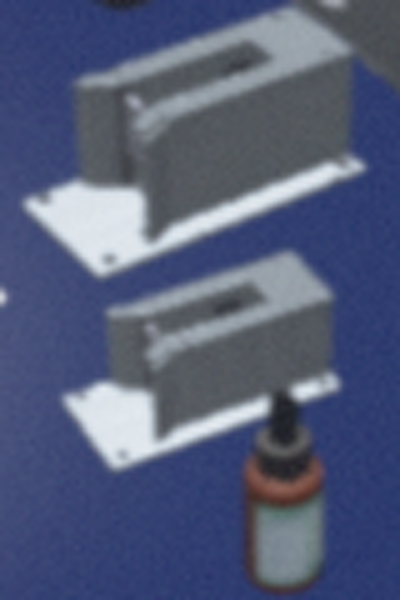

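```bash
python3 - <<'E'
from h import *
cs,cd=camera_model("scene"),camera_model("side")
for n,A,B in[("big",[(400,355),(287,453),(20,297)],[(23,204),(103,276),(365,166)]),("small",[(677,281),(607,334),(427,226)],[(64,400),(118,469),(340,384)])]:
    P=[atz(cs,165+u/5,178+v/5,.005) for u,v in A]; Q=[atz(cd,195+u/5,145+v/5,.005) for u,v in B]
    for X,names in((P,"scene FR,FL,RL"),(Q,"side FL,FR,RR")):
        w=np.linalg.norm(X[1]-X[0]);l=np.linalg.norm(X[2]-X[1]);d=X[2]-X[1]
        print(n,names,np.round(X,4)[:,:2].tolist(),"w",w.round(4),"l",l.round(4),"yaw",np.arctan2(d[1],d[0]).round(3), "front mid",((X[0]+X[1])/2).round(4)[:2])
E
```

```text
big scene FR,FL,RL [[0.5043, -0.0101], [0.4867, 0.0672], [0.6547, 0.1007]] w 0.0792 l 0.1714 yaw 0.197 front mid [0.4955 0.0286]
big side FL,FR,RR [[0.4903, 0.0631], [0.5075, -0.0153], [0.676, 0.0206]] w 0.0803 l 0.1723 yaw 0.21 front mid [0.4989 0.0239]
small scene FR,FL,RL [[0.4587, -0.1469], [0.4528, -0.0929], [0.5718, -0.0832]] w 0.0543 l 0.1194 yaw 0.081 front mid [ 0.4557 -0.1199]
small side FL,FR,RR [[0.4568, -0.0997], [0.4633, -0.1554], [0.5818, -0.143]] w 0.0561 l 0.1191 yaw 0.104 front mid [ 0.46   -0.1275]
```

```bash
cat >> h.py <<'E'
def rows(goal,yaw=None,s=None):
    "tool-frame shift (cm) to goal TCP, and turn about tool z to put tool y along world yaw"
    s=s or read_state();R=Ro.from_rotvec(s["tcp_rot"]).as_matrix()
    d=R.T@(np.array(goal)-s["tool_pos"])*100
    print("tcp",s["tool_pos"].round(4),"toolx",R[:,0].round(3),"tooly",R[:,1].round(3),"z",R[:,2].round(3))
    print("shift cm",d.round(2))
    if yaw is not None:
        # target rotation: tool z down, tool y = +-(cos,sin)
        for sg in(1,-1):
            y=sg*np.array([np.cos(yaw),np.sin(yaw),0]);z=np.array([0,0,-1.]);T=np.c_[np.cross(y,z),y,z]
            print("turn",Ro.from_matrix(R.T@T).as_rotvec().round(3))
E
python3 - <<'E'
from h import *
cd=camera_model("side");k=1.5625
print("drawer",atz(cd,435/k,248/k,0).round(3),atz(cd,388/k,215/k,0).round(3))
print("flask",atz(cd,474/k,345/k,0.005).round(3),"rock",atz(cd,487/k,380/k,.01).round(3))
w=camera_model("wrist");print("cam",(-w["R"].T@w["t"]).round(3),"fwd",w["R"][2].round(3))
rows([.44,.0,.25],.205)
E
```

```text
drawer [0.755 0.109 0.   ] [0.726 0.269 0.   ]
flask [ 0.673 -0.18   0.005] rock [ 0.647 -0.26   0.01 ]
cam [0.174 0.655 0.373] fwd [ 0.27  -0.106 -0.957]
tcp [0.2425 0.6294 0.1963] toolx [-0.933  0.36   0.   ] tooly [ 0.36   0.933 -0.001] z [-0.001 -0.001 -1.   ]
shift cm [-41.06 -51.64  -5.3 ]
turn [-0.001  0.001  0.998]
turn [-1.000e-03 -2.000e-03 -2.144e+00]
```

```bash
python3 -m crank '[[[0,0,-0.65,0,0,0.1245],[0,0,-0.65,0,0,0.1245],[0,0,-0.65,0,0,0.1245],[0,0,-0.65,0,0,0.1245],[0,0,-0.65,0,0,0.1245],[0,0,-0.65,0,0,0.1245],[0,0,-0.65,0,0,0.1245],[0,0,-0.65,0,0,0.1245]]]'; python3 -c "
from h import *
rows([.44,.0,.25],.205);print(read_state()['q'].round(3))"
```

```text
time: 0.87
tool_pos: [0.2426, 0.6297, 0.2491]
tcp_rot: [1.987, 2.433, -0.001]
wrist_force: [0.1, 0.3, -0.9]
width: 1.004
grip_force: 0.0
tcp [0.2426 0.6297 0.2491] toolx [-0.2    0.98  -0.001] tooly [ 0.98  0.2  -0.  ] z [-0.    -0.001 -1.   ]
shift cm [-6.564e+01  6.780e+00 -6.000e-02]
turn [-0.     0.001 -0.004]
turn [1.000e-03 1.000e-03 3.137e+00]
[ 1.166  0.238  1.541 -0.     1.363  0.965]
```

```bash
python3 -m crank '[[[-4.1,0.42,0,0,0,0],[-4.1,0.42,0,0,0,0],[-4.1,0.42,0,0,0,0],[-4.1,0.42,0,0,0,0],[-4.1,0.42,0,0,0,0],[-4.1,0.42,0,0,0,0],[-4.1,0.42,0,0,0,0],[-4.1,0.42,0,0,0,0]]]'>/dev/null; python3 -m crank '[[[-4.1,0.42,0,0,0,0],[-4.1,0.42,0,0,0,0],[-4.1,0.42,0,0,0,0],[-4.1,0.42,0,0,0,0],[-4.1,0.42,0,0,0,0],[-4.1,0.42,0,0,0,0],[-4.1,0.42,0,0,0,0],[0,0,0,0,0,0]]]'; python3 - <<'E'
from h import *
import pickle
w=camera_model("wrist");a=read_camera("wrist");pickle.dump((w,a),open("w1.pkl","wb"))
print("cam",(-w["R"].T@w["t"]).round(3),"fwd",w["R"][2].round(3))
cv2.imwrite("pics/w1.png",cv2.resize(a,(800,600),interpolation=cv2.INTER_CUBIC))
rows([.503,-.238,.2],.205)
o=np.array([.5705,.0415,0]);y=.205
print("pred dock front corners px", [ (proj(w,o+Ro.from_euler('z',y).apply(p),True)*1.5625).round() for p in([-.075,.04,.005],[-.075,-.04,.005],[-.023,.0135,.075],[-.023,-.0135,.075],[.057,.0135,.075],[.057,-.0135,.075])], proj(w,[.503,-.238,.102],True)*1.5625)
E
```

```text
time: 2.2
tool_pos: [0.4322, 0.0342, 0.2493]
tcp_rot: [1.987, 2.429, -0.003]
wrist_force: [-0.0, 0.6, 0.4]
width: 1.0
grip_force: 0.0
cam [0.418 0.106 0.425] fwd [ 0.058 -0.289 -0.956]
tcp [0.4313 0.0373 0.2491] toolx [-0.198  0.98  -0.001] tooly [ 0.98   0.198 -0.   ] z [ 0.    -0.001 -1.   ]
shift cm [-28.4    1.56   4.94]
turn [-0.     0.001 -0.005]
turn [1.000e-03 0.000e+00 3.136e+00]
pred dock front corners px [array([462., 222.]), array([460., 305.]), array([538., 268.]), array([535., 300.]), array([625., 269.]), array([621., 299.])] [410.9375 547.8125]
```

View pics/w1.png

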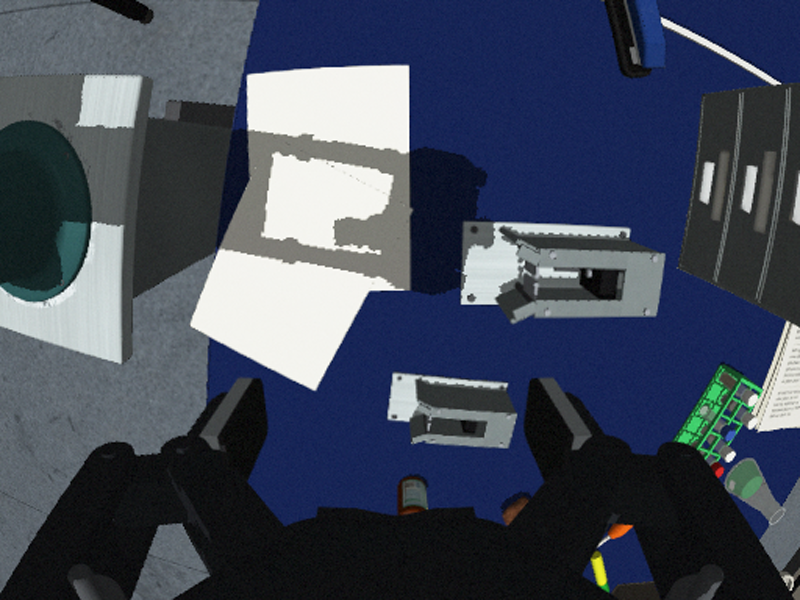

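The wrist view confirms the large dock where it was predicted: front corners at (462,222) and (461,305), slot rear at about (623,269-299). Next is a closer crop of the dock for a refined fit.

```bash
python3 - <<'E'
from h import *
import pickle
w,a=pickle.load(open("w1.pkl","rb"))
cv2.imwrite("pics/w1c.png",cv2.resize(a[135:210,290:430],(784,420),interpolation=cv2.INTER_CUBIC))
E
```

```text
(no output)
```

View pics/w1c.png

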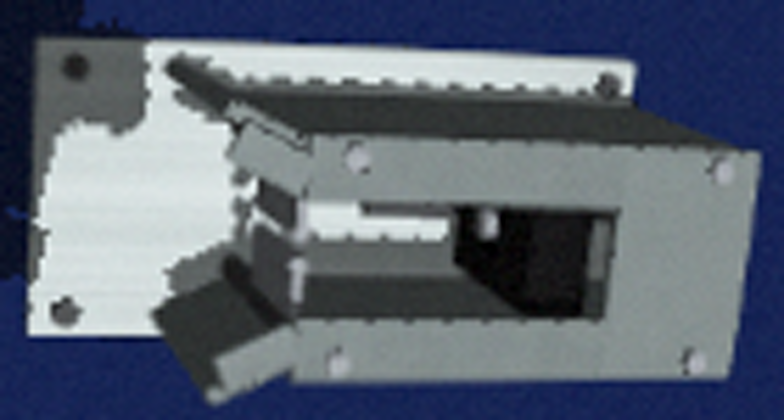

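```bash
python3 -m crank '[[[-4.1,0,0,0,0,0],[-4.1,0,0,0,0,0],[-4.1,0,0,0,0,0],[-1.5,0,0,0,0,0],[0,0,0,0,0,0]]]'; python3 - <<'E'
from h import *
import pickle
w=camera_model("wrist");a=read_camera("wrist");pickle.dump((w,a),open("w2.pkl","wb"))
cv2.imwrite("pics/w2.png",cv2.resize(a,(800,600),interpolation=cv2.INTER_CUBIC))
print(proj(w,[.503,-.238,.102],True)*1.5625,proj(w,[.503,-.238,.0],True)*1.5625)
rows([.503,-.238,.2],.205)
E
```

```text
time: 2.67
tool_pos: [0.4596, -0.0958, 0.2489]
tcp_rot: [1.983, 2.436, -0.001]
wrist_force: [-0.6, 0.1, -0.2]
width: 1.003
grip_force: 0.0
[411.71875 441.875  ] [408.59375 385.9375 ]
tcp [ 0.4591 -0.094   0.2489] toolx [-0.204  0.979  0.001] tooly [ 0.979  0.204 -0.001] z [-0.001  0.001 -1.   ]
shift cm [-15.     1.36   4.87]
turn [-0.001 -0.001  0.   ]
turn [ 2.000e-03 -1.000e-03 -3.141e+00]
```

View pics/w2.png

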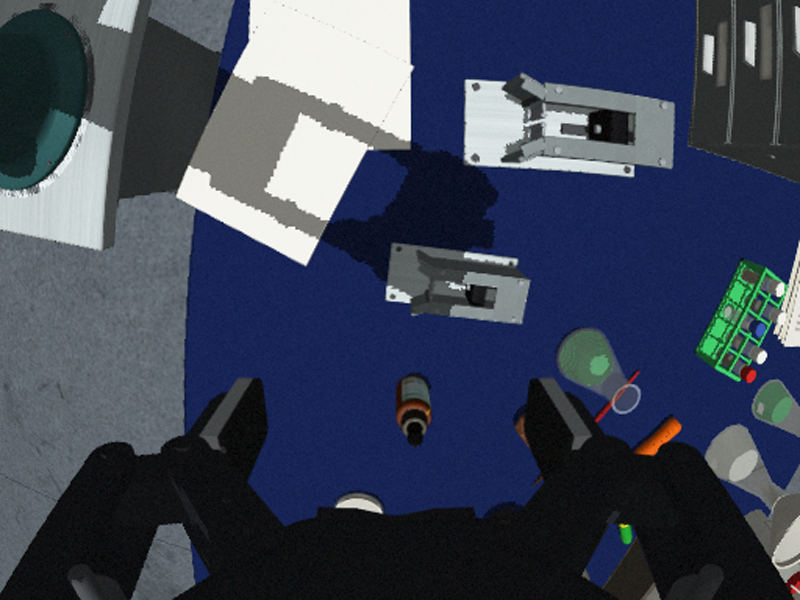

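```bash
python3 - <<'E'
from h import *
import pickle
from scipy.optimize import least_squares
w,_=pickle.load(open("w1.pkl","rb"))
M=[(-75,40,5,36,38),(-75,-40,5,27,336),(97,40,5,635,62),(97,28,75,760,152),(97,-28,75,728,380),(57,13.5,75,619,208),(57,-13.5,75,604,320),(-23,-13.5,75,290,320)]
def res(p):
    return np.concatenate([proj(w,np.r_[p[:2],0]+Ro.from_euler('z',p[2]).apply(np.array(m[:3])/1e3),True)-(290+m[3]/5.6,135+m[4]/5.6) for m in M])
r=least_squares(res,[.5705,.0415,.205],diff_step=1e-4);print(r.x.round(4));print(res(r.x).reshape(-1,2).round(1).tolist())
w,_=pickle.load(open("w2.pkl","rb"));k=1.5625
print("teat top",atz(w,416/k,438/k,.102,True).round(4),"base",atz(w,413/k,383/k,.0,True).round(4),"collar",atz(w,413.5/k,428/k,.07,True).round(4))
E
```

```text
[0.5708 0.0415 0.2049]
[[-0.1, 0.2], [-0.1, 0.4], [0.2, -0.7], [0.3, -0.0], [0.5, -1.5], [-0.2, -0.1], [0.0, -0.5], [1.0, -0.2]]
teat top [ 0.5056 -0.2335  0.102 ] base [ 0.5067 -0.2337  0.    ] collar [ 0.507  -0.2439  0.07  ]
```

```bash
python3 -c "
from h import *
rows([.506,-.236,.135],.205)"
```

```text
tcp [ 0.4591 -0.094   0.2489] toolx [-0.204  0.979  0.001] tooly [ 0.979  0.204 -0.001] z [-0.001  0.001 -1.   ]
shift cm [-14.87   1.7   11.37]
turn [-0.001 -0.001  0.   ]
turn [ 2.000e-03 -1.000e-03 -3.141e+00]
```

```bash
python3 -m crank '[[[-3.7,0.42,0,0,0,0],[-3.7,0.42,1,0,0,0],[-3.7,0.42,2,0,0,0],[-3.7,0.42,2.5,0,0,0],[0,0,3,0,0,0],[0,0,2.8,0,0,0],[0,0,0,0,0,0],[0,0,0,0,0,0]]]'; python3 - <<'E'
from h import *
import pickle
w=camera_model("wrist");s=read_state();a=read_camera("wrist");pickle.dump((w,a,s),open("w3.pkl","wb"))
print(s["tool_pos"],proj(w,[.506,-.236,.102],True))
cv2.imwrite("pics/w3.png",cv2.resize(a[230:380,170:370],(800,600),interpolation=cv2.INTER_CUBIC))
E
```

```text
time: 3.38
tool_pos: [0.5037, -0.2296, 0.1364]
tcp_rot: [-1.974, -2.437, 0.001]
wrist_force: [-0.3, -0.2, 0.1]
width: 0.999
grip_force: 0.0
[ 0.50366669 -0.22956647  0.13639867] [254.2 212.1]
```

View pics/w3.png

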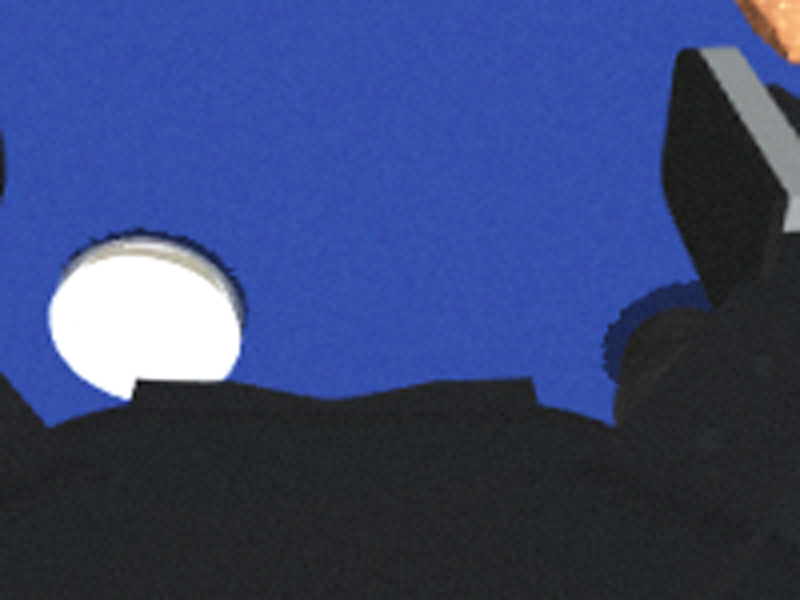

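The crop missed the teat: it shows only the petri dish (145,320) and the finger (730,130). I'll crop around the predicted pixel from the same frame.

```bash
python3 - <<'E'
import pickle,cv2
w,a,s=pickle.load(open("w3.pkl","rb"))
cv2.imwrite("pics/w3b.png",cv2.resize(a[150:240,200:320],(800,600),interpolation=cv2.INTER_CUBIC))
E
```

```text
(no output)
```

View pics/w3b.png

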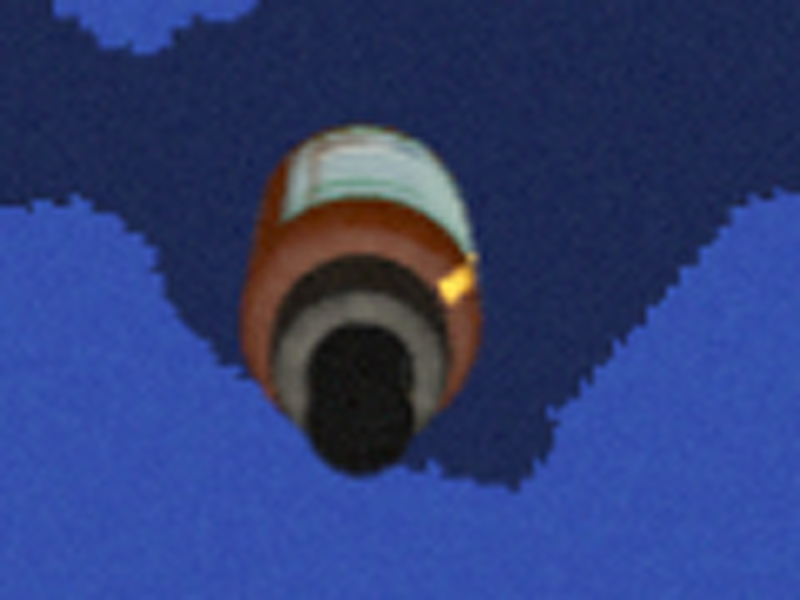

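The close crop shows the chosen amber bottle: teat top centre at (360,420) in the crop, which is (254,213) in the frame, and collar centre at about (361,365).

```bash
python3 - <<'E'
from h import *
import pickle
w,a,s=pickle.load(open("w3.pkl","rb"))
print(s["tool_pos"],read_state()["tool_pos"])
print(atz(w,254.,213.,.101,True).round(4),atz(w,254.15,204.8,.077,True).round(4))
b=atz(w,254.,213.,.101,True)
rows([b[0],b[1],.078],.205)
E
```

```text
[ 0.50366669 -0.22956647  0.13639867] [ 0.50530542 -0.23061051  0.13868843]
[ 0.506  -0.2371  0.101 ] [ 0.5065 -0.2387  0.077 ]
tcp [ 0.5053 -0.2306  0.1387] toolx [-0.208  0.978  0.001] tooly [ 0.978  0.208 -0.   ] z [-0.001  0.001 -1.   ]
shift cm [-0.66 -0.06  6.07]
turn [-0.    -0.001  0.004]
turn [ 1.000e-03 -1.000e-03 -3.138e+00]
```

```bash
python3 -m crank '[[[-0.72,-0.05,0,0,0,0],[0,0,1.8,0,0,0],[0,0,2.2,0,0,0],[0,0,2,0,0,0],[0,0,0,0,0,0],[0,0,0,0,0,0],[0,0,0,0,0,0]]]' 4; python3 -c "
from h import *
rows([.5061,-.238,.078],.205)"
```

```text
time: 4.02
tool_pos: [0.5077, -0.2404, 0.0808]
tcp_rot: [1.977, 2.436, 0.001]
wrist_force: [0.2, -0.3, -0.3]
width: 0.471
grip_force: 0.0
tcp [ 0.5077 -0.2404  0.0808] toolx [-0.206  0.979 -0.003] tooly [0.979 0.206 0.003] z [ 0.003 -0.002 -1.   ]
shift cm [ 0.27 -0.11  0.28]
turn [0.003 0.003 0.002]
turn [-0.004  0.005 -3.139]
```

```bash
python3 -m crank '[[[0.1,-0.1,0.25,0,0,0],[0,0,0,0,0,0],[0,0,0,0,0,0],[0,0,0,0,0,0]]]'; python3 -c "
from h import *
rows([.5061,-.238,.078],.205)"
```

```text
time: 4.35
tool_pos: [0.5052, -0.2391, 0.0765]
tcp_rot: [1.979, 2.438, 0.0]
wrist_force: [0.5, 0.6, 0.9]
width: 0.468
grip_force: 0.0
tcp [ 0.5052 -0.2391  0.0765] toolx [-0.206  0.979 -0.001] tooly [0.979 0.206 0.001] z [ 0.001 -0.001 -1.   ]
shift cm [ 0.09  0.11 -0.15]
turn [0.001 0.001 0.002]
turn [-1.00e-03  1.00e-03 -3.14e+00]
```

Positioned within about 1 mm, so I close the fingers.

```bash
python3 -m crank '[[[0.1,0.1,-0.1,0,0,0],[0,0,0,0,0,0],[0,0,0,0,0,0],[0,0,0,0,0,0],[0,0,0,0,0,0],[0,0,0,0,0,0]]]' 0 35; python3 -m crank '[[[0,0,0,0,0,0],[0,0,-1,0,0,0],[0,0,-2,0,0,0],[0,0,-2,0,0,0],[0,0,-2,0,0,0],[0,0,-1,0,0,0],[0,0,0,0,0,0],[0,0,0,0,0,0]]]'; python3 - <<'E'
from h import *
import pickle
w=camera_model("wrist");s=read_state();a=read_camera("wrist");b=read_camera("side");pickle.dump((w,a,s,b),open("w4.pkl","wb"))
t=s["tool_pos"]
A=cv2.resize(a[130:235,180:320],(560,420),interpolation=cv2.INTER_CUBIC)
p=proj(camera_model("side"),t).astype(int);print(p)
B=b[max(p[1]-35,0):p[1]+70,p[0]-30:p[0]+30];B=cv2.resize(B,(240,420),interpolation=cv2.INTER_CUBIC)
cv2.imwrite("pics/g.png",np.hstack([A,B]));print(t,s["width"],s["grip_force"],proj(w,t,True))
dy=.205;o=np.array([.5708,.0415])
e=np.array([np.cos(dy),np.sin(dy)])
g=o-.075*e;rows([g[0],g[1],t[2]],dy)
E
```

```text
time: 4.85
tool_pos: [0.5055, -0.2377, 0.0766]
tcp_rot: [-1.98, -2.439, 0.0]
wrist_force: [-0.6, -0.1, 0.5]
width: 0.0
grip_force: 0.0
time: 5.52
tool_pos: [0.506, -0.2379, 0.1575]
tcp_rot: [1.979, 2.438, 0.0]
wrist_force: [-0.6, 0.1, 0.2]
width: -0.002
grip_force: 0.0
[250 201]
[ 0.5059807  -0.2379491   0.15746553] -0.0020409410330436226 0.0 [252.8 221.1]
tcp [ 0.5046 -0.2372  0.1555] toolx [-0.205  0.979  0.001] tooly [ 0.979  0.205 -0.002] z [-0.002  0.001 -1.   ]
shift cm [25.94  4.7  -0.17]
turn [-0.002 -0.001  0.002]
turn [ 2.00e-03 -3.00e-03 -3.14e+00]
```

View pics/g.png

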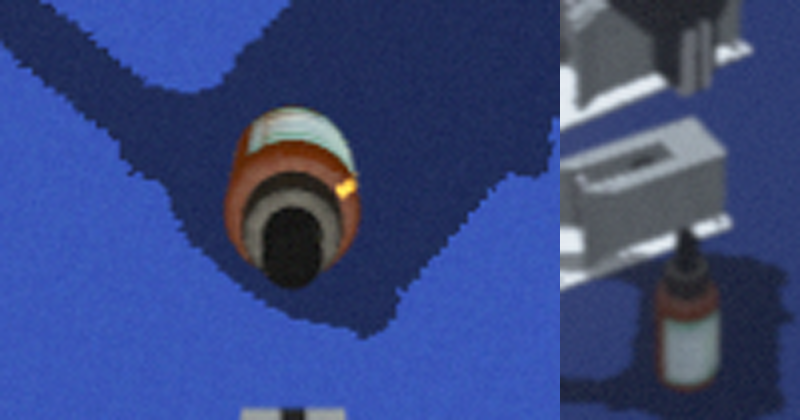

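The bottle was not gripped: the fingers closed empty. In this picture the fingertips look higher than the reported TCP, at side crop (696,92) and at the wrist image's bottom edge. I'll triangulate the tip.

```bash
python3 - <<'E'
from h import *
import pickle
w,a,s,b=pickle.load(open("w4.pkl","rb"));cd=camera_model("side")
def tri(r1,r2):
    (c1,d1),(c2,d2)=r1,r2
    l=np.linalg.lstsq(np.c_[d1,-d2],c2-c1,rcond=None)[0];p,q=c1+d1*l[0],c2+d2*l[1];return (p+q)/2,np.linalg.norm(p-q)
print(s["tool_pos"])
P,g=tri(ray(w,253,232.3,True),ray(cd,254,189.2));print("tip",P.round(4),g)
R=Ro.from_rotvec(s["tcp_rot"]).as_matrix();print("in tool mm",(R.T@(P-s["tool_pos"])*1e3).round(1))
# bottle teat: wrist crop (292,275) side crop (687,232)
P,g=tri(ray(w,180+291/4,130+262/4,True),ray(cd,220+127/4,166+232/4));print("teat",P.round(4),g)
print("wrist column 253 rows:",a[222:384:6,253].tolist())
for z in(0,-.01,-.02,-.03,-.04,-.05):print(z,proj(w,s["tool_pos"]+R@[.011,0,z],True),proj(cd,s["tool_pos"]+R@[.0,0,z]))
E
```

```text
[ 0.5059807  -0.2379491   0.15746553]
tip [ 0.5094 -0.2361  0.1822] 0.008483228813158978
in tool mm [  1.1   3.8 -24.8]
teat [ 0.5071 -0.2394  0.0995] 0.0017940607789320505
wrist column 253 rows: [[185, 91, 57], [185, 86, 57], [37, 34, 36], [37, 38, 36], [33, 33, 35], [33, 31, 32], [40, 39, 39], [38, 34, 35], [46, 45, 42], [47, 47, 46], [49, 42, 46], [46, 42, 40], [47, 45, 45], [48, 44, 46], [46, 41, 42], [185, 87, 60], [185, 86, 58], [186, 90, 60], [56, 46, 40], [43, 45, 40], [42, 38, 37], [46, 42, 41], [43, 42, 39], [43, 42, 42], [44, 41, 38], [42, 41, 39], [46, 43, 40]]
0 [252.8 204.9] [250.6 201.1]
-0.01 [252.8 210.4] [250.6 196.9]
-0.02 [252.8 216.6] [250.6 192.7]
-0.03 [252.7 223.5] [250.6 188.5]
-0.04 [252.7 231.2] [250.6 184.1]
-0.05 [252.7 239.9] [250.6 179.7]
```

```bash
python3 -m crank '[[[0,-3.5,0,0,0,0],[0,-3.5,2,0,0,0],[0,0,3.5,0,0,0],[0,0,3.5,0,0,0],[0,0,3,0,0,0],[0,0,1,0,0,0],[0,0,0.6,0,0,0],[0,0,0,0,0,0]]]'; python3 -m crank '[[[0,0,0.5,0,0,0],[0,0,0,0,0,0],[0,0,0.5,0,0,0],[0,0,0,0,0,0]]]'
```

```text
time: 6.28
tool_pos: [0.4359, -0.2513, 0.0192]
tcp_rot: [-1.978, -2.436, 0.001]
wrist_force: [0.9, -0.5, 0.5]
width: -0.002
grip_force: 0.0
time: 6.62
tool_pos: [0.4377, -0.2524, 0.0113]
tcp_rot: [1.979, 2.438, 0.0]
wrist_force: [0.2, 0.8, -0.9]
width: 0.0
grip_force: 0.0
```

```bash
for i in 1; do python3 -m crank '[[[0,0,0.4,0,0,0],[0,0,0,0,0,0],[0,0,0.3,0,0,0],[0,0,0,0,0,0]]]' | grep -E "tool_pos|force"; done; python3 -m crank '[[[0,0,0.3,0,0,0],[0,0,0,0,0,0],[0,0,0,0,0,0]]]' | grep -E "tool_pos|force"
```

```text
tool_pos: [0.4368, -0.2519, 0.0034]
wrist_force: [-0.5, -0.5, -0.6]
grip_force: 0.0
tool_pos: [0.4368, -0.252, 0.0005]
wrist_force: [-0.1, -0.1, -0.3]
grip_force: 0.0
```

```bash
python3 -m crank '[[[0,0,0.3,0,0,0],[0,0,0,0,0,0],[0,0,0,0,0,0]]]' | grep -E "time|tool_pos|force"
```

```text
time: 7.45
tool_pos: [0.4368, -0.252, -0.0025]
wrist_force: [-0.2, -0.1, 0.1]
grip_force: 0.0
```

```bash
python3 -m crank '[[[0,0,0.5,0,0,0],[0,0,0.5,0,0,0],[0,0,0,0,0,0]]]' | grep -E "time|tool_pos|wrist_f"; python3 -m crank '[[[0,0,0.3,0,0,0],[0,0,0,0,0,0],[0,0,0,0,0,0]]]' | grep -E "time|tool_pos|wrist_f"
```

```text
time: 7.7
tool_pos: [0.4361, -0.2515, -0.0135]
wrist_force: [0.0, -0.3, -0.0]
time: 7.95
tool_pos: [0.4368, -0.2519, -0.0155]
wrist_force: [0.4, -0.1, -0.7]
```

```bash
python3 -m crank '[[[0,0,0.3,0,0,0],[0,0,0,0,0,0],[0,0,0,0,0,0]]]' | grep -E "time|tool_pos|wrist_f"
```

```text
time: 8.2
tool_pos: [0.4369, -0.252, -0.0184]
wrist_force: [-0.2, -0.3, 0.4]
```

```bash
python3 -m crank '[[[0,0,0.3,0,0,0],[0,0,0,0,0,0],[0,0,0,0,0,0]]]' | grep -E "time|tool_pos|wrist_f"
```

```text
time: 8.45
tool_pos: [0.4369, -0.252, -0.0215]
wrist_force: [-0.1, -0.3, -0.8]
```

```bash
python3 -m crank '[[[0,0,0.2,0,0,0],[0,0,0,0,0,0],[0,0,0,0,0,0]]]' | grep -E "tool_pos|wrist_f"
```

```text
tool_pos: [0.4369, -0.252, -0.0234]
wrist_force: [-0.2, 0.0, 0.3]
```

```bash
python3 -m crank '[[[0,0,0.2,0,0,0],[0,0,0,0,0,0],[0,0,0,0,0,0]]]' | grep -E "tool_pos|wrist_f"
```

```text
tool_pos: [0.4369, -0.252, -0.0254]
wrist_force: [-1.2, 0.5, -0.6]
```

```bash
python3 -m crank '[[[0,0,0.2,0,0,0],[0,0,0,0,0,0],[0,0,0,0,0,0]]]' | grep -E "tool_pos|wrist_f"
```

```text
tool_pos: [0.4369, -0.252, -0.0274]
wrist_force: [0.3, -1.2, -0.9]
```

```bash
python3 -m crank '[[[0,0,0.2,0,0,0],[0,0,0,0,0,0],[0,0,0,0,0,0]]]' | grep -E "time|tool_pos|wrist_f"
```

```text
time: 9.45
tool_pos: [0.4369, -0.252, -0.0294]
wrist_force: [0.1, -0.5, -0.7]
```

```bash
python3 -m crank '[[[0,0,0.2,0,0,0],[0,0,0,0,0,0],[0,0,0,0,0,0]]]' | grep -E "tool_pos|wrist_f"; python3 - <<'E'
from h import *
cd=camera_model("side");b=read_camera("side");cs=camera_model("scene");c=read_camera("scene")
t=read_state()["tool_pos"]
for n,cm,im in(("side",cd,b),("scene",cs,c)):
    for z in(0,.02,.04):print(n,z,proj(cm,[t[0],t[1],z]))
    p=proj(cm,[t[0],t[1],0.0]).astype(int)
    print(p);g=im.max(axis=2)
    for r in range(p[1]-14,p[1]+8):print(r,g[r,p[0]-12:p[0]+13:1].tolist())
E
```

```text
tool_pos: [0.4369, -0.252, -0.0314]
wrist_force: [-0.5, -0.2, 0.3]
side 0 [223.2 272.8]
side 0.02 [222.8 266.2]
side 0.04 [222.4 259.3]
[223 272]
258 [47, 50, 47, 48, 45, 49, 46, 47, 44, 47, 49, 44, 45, 46, 48, 46, 47, 44, 46, 47, 52, 57, 64, 63, 61]
259 [52, 50, 49, 46, 49, 48, 50, 44, 47, 46, 46, 50, 48, 44, 49, 51, 52, 50, 48, 48, 49, 59, 61, 62, 60]
260 [52, 49, 47, 50, 48, 48, 47, 51, 49, 42, 49, 49, 49, 47, 55, 67, 73, 69, 57, 54, 55, 58, 65, 61, 62]
261 [46, 49, 53, 49, 49, 48, 39, 47, 45, 46, 49, 43, 50, 57, 63, 80, 94, 93, 69, 54, 59, 59, 58, 65, 63]
262 [51, 52, 54, 48, 46, 48, 48, 49, 50, 49, 44, 49, 55, 68, 70, 75, 96, 100, 76, 57, 55, 60, 62, 61, 59]
263 [50, 52, 51, 43, 50, 47, 46, 49, 47, 49, 46, 57, 71, 85, 82, 74, 90, 94, 77, 55, 56, 60, 60, 64, 64]
264 [53, 47, 46, 48, 50, 46, 49, 45, 45, 45, 49, 70, 93, 103, 89, 75, 91, 93, 79, 58, 55, 58, 63, 60, 60]
265 [59, 54, 52, 51, 49, 46, 49, 50, 46, 46, 51, 73, 99, 110, 92, 73, 89, 98, 80, 57, 58, 58, 63, 59, 61]
266 [63, 58, 59, 54, 56, 50, 46, 46, 46, 50, 55, 80, 99, 106, 94, 77, 92, 100, 79, 61, 56, 60, 59, 61, 61]
267 
[... 3069 characters left out ...]
1, 50, 51, 51, 51, 68, 75, 58, 50, 50, 49, 53, 49, 51, 48, 50, 49, 48]
225 [52, 50, 52, 53, 50, 50, 52, 51, 49, 51, 49, 49, 52, 54, 50, 49, 52, 46, 53, 49, 52, 49, 49, 50, 51]
226 [52, 53, 49, 52, 50, 51, 50, 51, 51, 50, 50, 51, 51, 51, 50, 51, 49, 51, 48, 49, 48, 48, 52, 49, 50]
227 [51, 50, 52, 52, 52, 53, 51, 53, 52, 51, 53, 53, 51, 49, 50, 51, 49, 53, 50, 48, 49, 49, 50, 50, 49]
228 [50, 50, 53, 50, 51, 50, 51, 53, 51, 51, 51, 53, 50, 53, 51, 48, 50, 50, 50, 53, 50, 50, 51, 51, 51]
229 [54, 52, 52, 52, 52, 51, 53, 50, 53, 53, 51, 50, 53, 54, 51, 51, 52, 51, 50, 50, 52, 51, 50, 51, 52]
230 [53, 52, 52, 52, 51, 53, 50, 50, 53, 53, 53, 50, 54, 51, 50, 52, 51, 50, 49, 51, 50, 51, 49, 51, 48]
```

```bash
python3 -m crank '[[[0,0,0.1,0,0,0],[0,0,0,0,0,0],[0,0,0,0,0,0]]]' | grep -E "tool_pos|wrist_f"; python3 - <<'E'
from h import *
print(atz(camera_model("side"),226,274.5,0).round(4),atz(camera_model("scene"),333.5,223.7,0).round(4))
E
```

```text
tool_pos: [0.437, -0.252, -0.0323]
wrist_force: [0.4, -0.2, 0.5]
[ 0.4407 -0.2588  0.    ] [ 0.437  -0.2479  0.    ]
```

```bash
python3 -m crank '[[[0,0,0.1,0,0,0],[0,0,0,0,0,0],[0,0,0,0,0,0]]]' | grep -E "tool_pos|wrist_f"
```

```text
tool_pos: [0.437, -0.252, -0.0333]
wrist_force: [-0.8, 0.2, 0.9]
```

```bash
python3 -m crank '[[[0,0,0.1,0,0,0],[0,0,0,0,0,0],[0,0,0,0,0,0]]]' | grep -E "time|tool_pos|wrist_f"
```

```text
time: 10.55
tool_pos: [0.4372, -0.2522, -0.034]
wrist_force: [0.1, -0.2, 1.8]
```

```bash
python3 -m crank '[[[0,0,-1,0,0,0],[0,0,-3,0,0,0],[0,0,-4,0,0,0],[0,0,-4,0,0,0],[0,0,0,0,0,0]]]' 4 | grep -E "tool_pos|wrist_f|width"; python3 -c "
from h import *
rows([.505,-.2375,.085],.205)"
```

```text
tool_pos: [0.4429, -0.2558, 0.095]
wrist_force: [0.5, -0.2, 0.3]
width: 0.47
tcp [ 0.4429 -0.2558  0.095 ] toolx [-0.206  0.979 -0.011] tooly [0.979 0.206 0.011] z [ 0.013 -0.008 -1.   ]
shift cm [0.52 6.45 1.07]
turn [0.011 0.011 0.002]
turn [-0.017  0.017 -3.139]
```

```bash
python3 -m crank '[[[0,2.3,0,0,0,0],[0,2.5,0,0,0,0],[0,2.15,0,0,0,0],[0,0,0,0,0,0],[0,0,0,0,0,0]]]' | grep -E "tool_pos|wrist_f"; python3 -c "
from h import *
rows([.505,-.2375,.0445],.205)"
```

```text
tool_pos: [0.5059, -0.2376, 0.0861]
wrist_force: [-0.2, -0.0, 0.7]
tcp [ 0.5059 -0.2376  0.0861] toolx [-0.207  0.978 -0.   ] tooly [0.978 0.207 0.   ] z [ 0. -0. -1.]
shift cm [ 0.03 -0.09  4.16]
turn [0.    0.    0.003]
turn [-1.000e-03  0.000e+00 -3.138e+00]
```

```bash
python3 -m crank '[[[0,0,1.2,0,0,0],[0,0,1.5,0,0,0],[0,0,1,0,0,0],[0,0,0.4,0,0,0],[0,0,0,0,0,0],[0,0,0,0,0,0]]]' | grep -E "tool_pos|wrist_f|width"; python3 -m crank '[[[0,0,0,0,0,0],[0,0,0,0,0,0],[0,0,0,0,0,0],[0,0,0,0,0,0],[0,0,0,0,0,0]]]' 0 30
```

```text
tool_pos: [0.5044, -0.2378, 0.0443]
wrist_force: [0.2, -0.1, 1.8]
width: 0.469
time: 12.3
tool_pos: [0.5059, -0.2382, 0.0456]
tcp_rot: [1.979, 2.438, 0.001]
wrist_force: [0.3, -0.5, 3.0]
width: 0.133
grip_force: 29.5
```

```bash
python3 -m crank '[[[0,0,-0.4,0,0,0],[0,0,-1.2,0,0,0],[0,0,-2,0,0,0],[0,0,-2.2,0,0,0],[0,0,-1.9,0,0,0],[0,0,-0.8,0,0,0],[0,0,0,0,0,0]]]'; python3 -m crank '[[[1.5,0.3,0,0,0,0],[3,0.6,0,0,0,0],[4,0.8,0,0,0,0],[4,0.8,0,0,0,0],[4,0.8,0,0,0,0],[4,0.8,0,0,0,0],[3.5,0.6,0,0,0,0],[2,0.4,0,0,0,0]]]'; python3 -c "
from h import *
rows([.5022,.0272,.08],.205)"
```

```text
time: 12.88
tool_pos: [0.507, -0.2388, 0.133]
tcp_rot: [1.977, 2.435, 0.002]
wrist_force: [0.3, -0.5, -1.3]
width: 0.131
grip_force: 29.3
time: 13.55
tool_pos: [0.4988, 0.0313, 0.1277]
tcp_rot: [-1.975, -2.438, 0.002]
wrist_force: [0.8, 0.2, -1.5]
width: 0.135
grip_force: 29.3
tcp [0.4988 0.0313 0.1277] toolx [-0.207  0.978  0.002] tooly [ 0.978  0.207 -0.004] z [-0.004  0.002 -1.   ]
shift cm [-0.48  0.26  4.77]
turn [-0.004 -0.002  0.004]
turn [ 0.004 -0.006 -3.138]
```

Settle, then check the bottle against the dock with the scene and side cameras (numeric, no viewing).

```bash
python3 -m crank '[[[0,0,2,0,0,0],[0,0,2.2,0,0,0],[0,0,0,0,0,0],[0,0,0,0,0,0],[0,0,0,0,0,0]]]' | grep -E "tool_pos|wrist_f|width"; python3 - <<'E'
from h import *
import pickle
w=camera_model("wrist");s=read_state();a=read_camera("wrist");b=read_camera("side");c=read_camera("scene");pickle.dump((w,s,a,b,c),open("w5.pkl","wb"))
rows([.5022,.0272,.0526],.205,s)
# amber pixels: red-dominant
for n,cm,im,f in(("wrist",w,a,True),("side",camera_model("side"),b,False),("scene",camera_model("scene"),c,False)):
    t=s["tool_pos"]; base=np.array([t[0],t[1],t[2]-.0456]);p=proj(cm,base+[0,0,.03],f).astype(int)
    i=im.astype(int);m=((i[...,2]>i[...,0]+25)&(i[...,2]>i[...,1]+15))
    r=60;y0,x0=max(p[1]-r,0),max(p[0]-r,0);ys,xs=np.nonzero(m[y0:p[1]+r,x0:p[0]+r]);
    print(n,p,len(xs), (xs.min()+x0,xs.max()+x0,ys.min()+y0,ys.max()+y0) if len(xs) else None)
    if len(xs):
        for row in range(ys.min(),ys.max()+1,3):
            q=xs[ys==row]
            if len(q):print("  row",row+y0,q.min()+x0,q.max()+x0)
    print("  axis px z0,.03,.058:",[proj(cm,base+[0,0,z],f).tolist() for z in(0,.03,.058)])
E
```

```text
tool_pos: [0.5009, 0.0273, 0.0874]
wrist_force: [-0.4, -0.6, -0.5]
width: 0.137
tcp [0.5009 0.0273 0.0874] toolx [-0.205  0.979  0.   ] tooly [ 0.979  0.205 -0.001] z [-0.001  0.    -1.   ]
shift cm [-0.04  0.13  3.48]
turn [-0.001 -0.     0.002]
turn [ 1.00e-03 -2.00e-03 -3.14e+00]
wrist [252 212] 864 (np.int64(227), np.int64(279), np.int64(182), np.int64(234))
  row 182 257 258
  row 191 236 237
  row 194 234 236
  row 197 233 236
  row 200 233 235
  row 203 232 261
  row 206 232 267
  row 209 231 271
  row 212 230 274
  row 215 230 276
  row 218 229 277
  row 221 228 278
  row 224 228 278
  row 227 227 279
  row 230 227 279
  row 233 278 278
  axis px z0,.03,.058: [[252.9, 198.9], [252.8, 212.5], [252.8, 228.9]]
side [206 170] 641 (np.int64(146), np.int64(211), np.int64(110), np.int64(165))
  row 110 148 186
  row 113 146 186
  row 116 146 185
  row 119 146 183
  row 122 146 174
  row 125 146 165
  row 128 146 156
  row 131 146 146
  row 164 202 210
  axis px z0,.03,.058: [[206.8, 180.5], [206.0, 170.8], [205.3, 161.4]]
scene [232 233] 379 (np.int64(224), np.int64(284), np.int64(177), np.int64(246))
  row 177 275 277
  row 180 259 284
  row 183 272 284
  row 186 272 284
  row 189 273 284
  row 222 224 237
  row 225 224 238
  row 228 229 237
  row 231 232 237
  row 234 232 238
  row 237 232 238
  row 240 232 238
  row 243 233 238
  row 246 229 235
  axis px z0,.03,.058: [[232.6, 244.2], [232.2, 233.3], [231.8, 222.7]]
```

```bash
python3 -m crank '[[[-0.04,0.05,1,0,0,0],[0,0,1.4,0,0,0],[0,0,0.9,0,0,0],[0,0,0.18,0,0,0],[0,0,0,0,0,0],[0,0,0,0,0,0]]]' | grep -E "tool_pos|wrist_f|width"; python3 -c "
from h import *
s=read_state();rows([.5022,.0272,.0526],.205,s);d=s['tool_pos'][:2]-[.5708,.0415];e=np.array([np.cos(.205),np.sin(.205)]);print('dock xy',d@e,d@[-e[1],e[0]])"
```

```text
tool_pos: [0.5022, 0.0268, 0.0529]
wrist_force: [-0.4, 0.4, -1.6]
width: 0.132
tcp [0.5022 0.0268 0.0529] toolx [-0.205  0.979  0.   ] tooly [ 0.979  0.205 -0.   ] z [-0.  0. -1.]
shift cm [0.04 0.01 0.03]
turn [-0.    -0.     0.002]
turn [ 0.   -0.   -3.14]
dock xy -0.07020432777985953 -0.0004608724631348564
```

```bash
cat > d.py <<'E'
from h import *
s=read_state();d=s['tool_pos'][:2]-[.5708,.0415];e=np.array([np.cos(.205),np.sin(.205)]);n=np.array([-e[1],e[0]]);f=s['wrist_force'];q=s['torque']
print('t',round(s['time'],2),'dock mm',(np.r_[d@e,d@n,s['tool_pos'][2]]*1e3).round(1),'F dock',np.round([f[:2]@e,f[:2]@n,f[2]],1),'M',np.round([q[:2]@e,q[:2]@n,q[2]],2),'w',round(s['width'],3))
E
M="python3 -m crank"; $M '[[[0.04,0.4,0,0,0,0],[0,0.5,0,0,0,0],[0,0.6,0,0,0,0],[0,0.6,0,0,0,0],[0,0.5,0,0,0,0],[0,0.4,0,0,0,0],[0,0,0,0,0,0]]]'>/dev/null; python3 d.py
```

```text
t 15.2 dock mm [-39.2   0.1  53.1] F dock [ 0.5  0.1 -1.3] M [ 0.03 -0.05 -0.  ] w 0.132
```

```bash
python3 -m crank '[[[0,0.3,0,0,0,0],[0,0.3,0,0,0,0],[0,0.3,0,0,0,0],[0,0.3,0,0,0,0],[0,0,0,0,0,0]]]'>/dev/null; python3 d.py
```

```text
t 15.62 dock mm [-29.3   0.4  52.3] F dock [-5.   0.8  0.2] M [ 0.09  0.93 -0.03] w 0.132
```

```bash
python3 -m crank '[[[0,0.3,0,0,0,0],[0,0.3,0,0,0,0],[0,0.3,0,0,0,0],[0,0.3,0,0,0,0],[0,0,0,0,0,0]]]'>/dev/null; python3 d.py
```

```text
t 16.03 dock mm [-19.6   0.9  51.3] F dock [-8.1  2.3  0.2] M [ 0.27  1.6  -0.01] w 0.138
```

```bash
python3 -m crank '[[[0,0.3,0,0,0,0],[0,0.3,0,0,0,0],[0,0.3,0,0,0,0],[0,0.3,0,0,0,0],[0,0,0,0,0,0]]]'>/dev/null; python3 d.py
```

```text
t 16.45 dock mm [-7.1  0.6 52.1] F dock [-4.3  2.1 -0.4] M [0.16 0.78 0.02] w 0.135
```

```bash
python3 -m crank '[[[0.05,0.3,0,0,0,0],[0.03,0.3,0,0,0,0],[0,0.3,0,0,0,0],[0,0.3,0,0,0,0],[0,0,0,0,0,0]]]'>/dev/null; python3 d.py
```

```text
t 16.87 dock mm [10.1  0.8 53.6] F dock [ 0.5 -0.4 -0.7] M [-0.   -0.04  0.02] w 0.132
```

```bash
python3 -m crank '[[[0,0.2,0,0,0,0],[0,0.2,0,0,0,0],[0,0.2,0,0,0,0],[0,0,0,0,0,0]]]'>/dev/null; python3 d.py
```

```text
t 17.2 dock mm [14.7  0.9 53.3] F dock [-1.  -0.9 -1. ] M [0.   0.01 0.04] w 0.135
```

```bash
python3 -m crank '[[[0,0.15,0,0,0,0],[0,0,0,0,0,0],[0,0.1,0,0,0,0],[0,0,0,0,0,0]]]'>/dev/null; python3 d.py
```

```text
t 17.53 dock mm [16.4  1.  52.9] F dock [-0.  -0.1 -0.8] M [-0.02  0.01  0.02] w 0.134
```

```bash
python3 -m crank '[[[0,0.15,0,0,0,0],[0,0,0,0,0,0],[0,0.1,0,0,0,0],[0,0,0,0,0,0]]]'>/dev/null; python3 d.py
```

```text
t 17.87 dock mm [19.  1. 53.] F dock [ 0.2  0.1 -0.5] M [-0.02  0.04  0.01] w 0.128
```

```bash
python3 -m crank '[[[0,0.15,0,0,0,0],[0,0,0,0,0,0],[0,0.1,0,0,0,0],[0,0,0,0,0,0]]]'>/dev/null; python3 d.py
```

```text
t 18.2 dock mm [21.5  1.  53. ] F dock [-0.2  0.2 -1.3] M [-0.02 -0.02  0.01] w 0.134
```

```bash
python3 -m crank '[[[0,0.15,0,0,0,0],[0,0,0,0,0,0],[0,0.1,0,0,0,0],[0,0,0,0,0,0]]]'>/dev/null; python3 d.py
```

```text
t 18.53 dock mm [23.9  1.  53. ] F dock [-0.7 -0.3 -0.8] M [ 0.04 -0.03 -0.03] w 0.132
```

```bash
python3 -m crank '[[[0,0.15,0,0,0,0],[0,0,0,0,0,0],[0,0.1,0,0,0,0],[0,0,0,0,0,0]]]'>/dev/null; python3 d.py
```

```text
t 18.87 dock mm [26.4  1.  52.9] F dock [-0.7  0.4 -1.1] M [-0.03  0.04  0.03] w 0.133
```

```bash
python3 -m crank '[[[0,0.15,0,0,0,0],[0,0,0,0,0,0],[0,0.1,0,0,0,0],[0,0,0,0,0,0]]]'>/dev/null; python3 d.py
```

```text
t 19.2 dock mm [27.7  1.1 52.8] F dock [-5.5 -0.3  1.5] M [0.   0.82 0.02] w 0.136
```

```bash
python3 -m crank '[[[0,-0.15,0,0,0,0],[0,0,0.1,0,0,0],[0,0,0,0,0,0],[0,0,0,0,0,0]]]'>/dev/null; python3 d.py
```

```text
t 19.53 dock mm [27.3  1.1 51.8] F dock [-1.4 -0.  -0.4] M [-0.07  0.38  0.04] w 0.137
```

```bash
python3 -m crank '[[[0,0,0.08,0,0,0],[0,0,0,0,0,0],[0,0,0,0,0,0]]]'>/dev/null; python3 d.py
```

```text
t 19.78 dock mm [27.4  1.  51.7] F dock [-4.2 -0.   4.6] M [-0.    0.76 -0.01] w 0.137
```

```bash
python3 -m crank '[[[0,0,0.06,0,0,0],[0,0,0,0,0,0],[0,0,0,0,0,0]]]'>/dev/null; python3 d.py
```

```text
t 20.03 dock mm [27.5  1.  51.6] F dock [-4.3  0.2  7.3] M [ 0.05  0.91 -0.02] w 0.136
```

```bash
python3 -m crank '[[[0,0.1,-0.05,0,0,0],[0,0,0,0,0,0],[0,0,0,0,0,0]]]'>/dev/null; python3 d.py
```

```text
t 20.28 dock mm [27.7  1.  51.7] F dock [-6.2  0.8  6.5] M [ 0.05  1.18 -0.04] w 0.135
```

```bash
python3 -m crank '[[[0,0.1,0,0,0,0],[0,0,0,0,0,0],[0,0,0,0,0,0]]]'>/dev/null; python3 d.py
```

```text
t 20.53 dock mm [27.8  1.  51.6] F dock [-8.   0.4  9.2] M [0.   1.51 0.02] w 0.132
```

```bash
python3 -m crank '[[[0,0,0,0,0,0],[0,0,0,0,0,0]]]'>/dev/null; python3 d.py; python3 -c "
from h import *
rows([.5,0,.05])"
```

```text
t 20.7 dock mm [27.8  1.  51.7] F dock [-8.5 -0.1  8.4] M [ 0.05  1.53 -0.02] w 0.131
tcp [0.5978 0.0482 0.0517] toolx [-0.206  0.979  0.   ] tooly [ 0.979  0.206 -0.003] z [-0.003 -0.001 -1.   ]
shift cm [ -2.7  -10.57   0.2 ]
```

```bash
python3 -m crank '[[[0,0,0,-0.012,0,0],[0,0,0,0,0,0],[0,0,0,0,0,0]]]'>/dev/null; python3 d.py; python3 -c "
from h import *
rows([.5,0,.05])"|head -1
```

```text
t 20.95 dock mm [28.1  1.  51.6] F dock [-7.2 -0.1  7.1] M [ 0.06  1.34 -0.02] w 0.134
tcp [0.5981 0.0482 0.0516] toolx [-0.206  0.979  0.   ] tooly [0.979 0.206 0.01 ] z [ 0.01   0.002 -1.   ]
```

```bash
python3 -m crank '[[[0,0,0,-0.012,0,0],[0,0,0,0,0,0],[0,0,0,0,0,0]]]'>/dev/null; python3 d.py; python3 -c "
from h import *
rows([.5,0,.05])"|head -1
```

```text
t 21.2 dock mm [28.4  1.  51.6] F dock [-6.4 -0.8  6.4] M [-0.01  1.27 -0.03] w 0.133
tcp [0.5984 0.0483 0.0516] toolx [-0.206  0.979 -0.   ] tooly [0.978 0.206 0.022] z [ 0.022  0.005 -1.   ]
```

```bash
python3 -m crank '[[[0,-0.3,0,0,0,0],[0,0,-0.3,0,0,0],[0,0,0,-0.035,0,0],[0,0,0,0,0,0],[0,0,0,0,0,0]]]'>/dev/null; python3 d.py; python3 -c "
from h import *
rows([.5,0,.05])"|head -1
```

```text
t 21.62 dock mm [26.2  1.  53.8] F dock [ 0.7 -0.3 -1.3] M [-0.01  0.07 -0.02] w 0.13
tcp [0.5962 0.0479 0.0538] toolx [-0.205  0.979  0.   ] tooly [0.977 0.205 0.059] z [ 0.058  0.012 -0.998]
```

```bash
python3 -m crank '[[[0,0.1,0,0,0,0],[0,0,0,0,0,0],[0,0,0,0,0,0]]]'>/dev/null; python3 d.py
```

```text
t 21.87 dock mm [27.4  1.  54. ] F dock [-1.9  0.  -0.1] M [0.02 0.37 0.04] w 0.136
```

```bash
python3 -m crank '[[[0,0.1,0,0,0,0],[0,0,0,0,0,0],[0,0,0,0,0,0]]]'>/dev/null; python3 d.py
```

```text
t 22.12 dock mm [27.8  1.  53.9] F dock [-3.2  0.4  1.3] M [-0.01  0.7   0.01] w 0.132
```

```bash
python3 -m crank '[[[0,0.12,0,0,0,0],[0,0,0,0,0,0],[0,0,0,0,0,0]]]'>/dev/null; python3 d.py
```

```text
t 22.37 dock mm [28.2  1.1 53.9] F dock [-5.2 -0.6  3.1] M [-0.07  1.14 -0.01] w 0.134
```

```bash
python3 -m crank '[[[0,0,0.15,0,0,0],[0,0,0,0,0,0],[0,0,0,0,0,0]]]'>/dev/null; python3 d.py
```

```text
t 22.62 dock mm [28.2  1.1 52.2] F dock [-5.7 -0.8  1.5] M [-0.05  1.08 -0.04] w 0.137
```

```bash
python3 -m crank '[[[0,0,0.08,0,0,0],[0,0,0,0,0,0],[0,0,0,0,0,0]]]'>/dev/null; python3 d.py
```

```text
t 22.87 dock mm [28.1  1.1 51.4] F dock [-5.2 -0.6  2.9] M [-0.    1.14 -0.06] w 0.132
```

```bash
python3 -m crank '[[[0,0.1,0.08,0,0,0],[0,0,0,0,0,0],[0,0,0,0,0,0]]]'>/dev/null; python3 d.py
```

```text
t 23.12 dock mm [28.5  1.1 51.4] F dock [-10.2  -0.7   7.5] M [0.   1.8  0.02] w 0.133
```

```bash
python3 -m crank '[[[0,0,0.08,0,0,0],[0,0,0,0,0,0],[0,0,0,0,0,0]]]'>/dev/null; python3 d.py
```

```text
t 23.37 dock mm [28.7  1.1 51.3] F dock [-12.2  -0.4  12.2] M [ 0.02  2.05 -0.  ] w 0.135
```

```bash
python3 -m crank '[[[0,-0.1,-0.14,0,0,0],[0,0,0,0,0,0],[0,0,0,0,0,0]]]'>/dev/null; python3 d.py
```

```text
t 23.62 dock mm [28.2  1.1 51.5] F dock [-6.9 -0.2  3.1] M [-0.04  1.2   0.02] w 0.134
```

```bash
python3 -m crank '[[[0,-0.12,0,0,0,0],[0,0,0,0,0,0],[0,0,0,0,0,0]]]'>/dev/null; python3 d.py
```

```text
t 23.87 dock mm [28.   1.1 51.5] F dock [-4.4  0.4  2.4] M [-0.02  0.92  0.01] w 0.136
```

```bash
python3 -m crank '[[[0,0,0,0,0,0],[0,0,0,0,0,0],[0,0,0,0,0,0],[0,0,0,0,0,0]]]' 3.5 >/dev/null; python3 d.py; python3 -m crank '[[[0,0,-0.5,0,0,0],[0,0,-1.5,0,0,0],[0,0,-2.5,0,0,0],[0,0,-3,0,0,0],[0,0,-3,0,0,0],[0,0,-2,0,0,0],[0,0,0,0,0,0],[0,0,0,0,0,0]]]' >/dev/null; python3 d.py
python3 - <<'E'
from h import *
import pickle
w=camera_model("wrist");a=read_camera("wrist");pickle.dump((w,a),open("w6.pkl","wb"))
o=np.array([.5708,.0415,0]);E=Ro.from_euler('z',.205)
i=a.astype(int);g=i.max(axis=2)
for x in(24,26,28,30):print(x,proj(w,o+E.apply([x/1e3,0,.107]),True),proj(w,o+E.apply([x/1e3,0,.082]),True))
p=proj(w,o+E.apply([.028,0,.107]),True).astype(int)
for r in range(p[1]-16,p[1]+14,2):print(r,p[0]-24,g[r,p[0]-24:p[0]+25].tolist())
E
```

```text
t 24.2 dock mm [29.5  0.9 52.1] F dock [ 0.5 -0.3  0. ] M [-0.04  0.05  0.02] w 0.411
t 24.87 dock mm [ 22.6   0.7 179. ] F dock [ 0.1 -0.2 -0.7] M [-0.06  0.1   0.01] w 0.41
24 [249.1 190.2] [247.8 182.8]
26 [251.4 190.2] [249.9 182.7]
28 [253.7 190.1] [252.  182.7]
30 [256.  190.1] [254.1 182.7]
174 229 [98, 94, 82, 53, 49, 55, 54, 46, 31, 16, 15, 22, 35, 44, 43, 42, 44, 42, 44, 46, 49, 46, 42, 47, 45, 44, 42, 30, 21, 14, 37, 55, 54, 50, 35, 14, 12, 13, 12, 8, 12, 13, 4, 16, 12, 7, 16, 6, 13]
176 229 [100, 101, 76, 56, 48, 54, 47, 38, 14, 20, 25, 34, 46, 46, 48, 32, 11, 8, 5, 10, 8, 10, 11, 8, 29, 40, 45, 36, 36, 30, 30, 47, 54, 52, 38, 23, 12, 9, 9, 12, 17, 10, 17, 11, 14, 12, 12, 11, 16]
178 229 [100, 101, 80, 52, 50, 54, 48, 28, 18, 34, 37, 47, 48, 28, 9, 0, 14, 8, 6, 3, 8, 2, 11, 8, 15, 15, 34, 40, 42, 39, 27, 34, 54, 51, 39, 19, 15, 15, 14, 15, 14, 7, 15, 12, 18, 9, 13, 9, 7]
180 229 [101, 102, 88, 64, 46, 49, 55, 38, 27, 38, 47, 45, 35, 13, 4, 3, 3, 10, 10, 15, 9, 10, 7, 8, 2, 5, 19, 36, 48, 42, 35, 35, 47, 45, 28, 9, 15, 16, 9, 11, 13, 9, 12, 12, 13, 11, 11, 8, 11]
182 229 [
[... 1483 characters left out ...]
, 64, 64, 66, 64, 64, 63, 63, 60, 65, 61, 62, 62, 62, 61, 60, 68, 61, 62, 60, 65, 62]
198 229 [62, 60, 59, 63, 60, 62, 58, 62, 61, 60, 64, 63, 63, 65, 62, 59, 65, 63, 61, 64, 62, 61, 64, 62, 63, 64, 63, 62, 63, 63, 63, 64, 61, 62, 59, 61, 63, 62, 63, 61, 59, 64, 60, 64, 62, 61, 65, 62, 63]
200 229 [60, 62, 64, 60, 63, 64, 63, 62, 62, 62, 58, 61, 63, 60, 62, 67, 61, 60, 60, 62, 60, 64, 62, 63, 59, 62, 62, 60, 58, 64, 60, 64, 63, 63, 61, 65, 59, 59, 62, 64, 59, 62, 65, 63, 59, 64, 62, 60, 62]
202 229 [57, 63, 63, 60, 64, 63, 62, 62, 61, 61, 62, 60, 59, 62, 62, 62, 61, 58, 63, 64, 58, 61, 59, 61, 64, 60, 65, 63, 64, 62, 62, 67, 60, 63, 60, 61, 59, 64, 60, 63, 59, 59, 61, 64, 64, 60, 62, 59, 62]
```

```bash
python3 - <<'E'
from h import *
import pickle
w,a=pickle.load(open("w6.pkl","rb"))
o=np.array([.5708,.0415,0]);E=Ro.from_euler('z',.205)
P=lambda x,y,z:proj(w,o+E.apply(np.array([x,y,z])/1e3),True)
for x in(57,):print("slot rear",P(57,13.5,75),P(57,-13.5,75),"front",P(-23,13.5,75),P(-23,-13.5,75))
print("faces z59:",{x:P(x,0,59).tolist() for x in(38,40,42,44,46)},"gate edge shut",P(-20,4,65),P(-20,-4,65))
for r in(172,178,182,186):print(r,[(c,a[r,c].tolist()) for c in range(256,300,2)])
i=a.max(axis=2)
for r in range(164,200,3):print(r,i[r,190:232:1].tolist())
print([(c,int(i[182,c])) for c in range(270,310)])
E
```

```text
slot rear [281.3 167. ] [280.6 193.6] front [198.7 168.2] [200.  194.9]
faces z59: {38: [260.3, 176.8], 40: [262.3, 176.7], 42: [264.2, 176.7], 44: [266.1, 176.7], 46: [268.0, 176.7]} gate edge shut [203.2 175.2] [203.5 182.9]
172 [(256, [15, 16, 21]), (258, [19, 24, 42]), (260, [36, 91, 128]), (262, [12, 23, 51]), (264, [9, 5, 9]), (266, [10, 8, 11]), (268, [12, 12, 9]), (270, [8, 10, 9]), (272, [10, 5, 2]), (274, [13, 13, 10]), (276, [14, 11, 11]), (278, [15, 14, 15]), (280, [20, 20, 20]), (282, [64, 62, 59]), (284, [63, 65, 62]), (286, [65, 64, 59]), (288, [62, 65, 60]), (290, [62, 65, 58]), (292, [61, 61, 57]), (294, [65, 65, 58]), (296, [66, 65, 61]), (298, [61, 60, 57])]
178 [(256, [35, 38, 40]), (258, [30, 36, 39]), (260, [17, 22, 34]), (262, [20, 30, 51]), (264, [5, 7, 19]), (266, [14, 12, 15]), (268, [15, 11, 10]), (270, [7, 3, 4]), (272, [9, 6, 12]), (274, [9, 7, 5]), (276, [9, 6, 7]), (278, [12, 7, 8]), (280, [24, 23, 22]), (282, [59, 60, 55]), (284, [60, 60, 57]), (286, [59, 60, 57]), (288, [60, 63, 58]), (290, [63, 64, 61]), (292, [63, 60, 57]), (294, [66, 66, 60]), (296
[... 2909 characters left out ...]
52, 52, 54, 51, 53, 56, 54, 53, 57, 53, 51, 55, 53, 53, 53, 54, 56, 53, 56, 55, 53, 55, 55]
197 [66, 48, 53, 50, 49, 57, 61, 66, 67, 62, 53, 62, 58, 65, 62, 64, 62, 63, 62, 61, 63, 64, 60, 65, 63, 65, 63, 62, 62, 66, 64, 60, 62, 62, 63, 63, 64, 61, 64, 59, 61, 57]
[(270, 17), (271, 7), (272, 9), (273, 8), (274, 13), (275, 9), (276, 13), (277, 15), (278, 13), (279, 7), (280, 35), (281, 57), (282, 65), (283, 63), (284, 63), (285, 63), (286, 61), (287, 65), (288, 64), (289, 66), (290, 66), (291, 63), (292, 65), (293, 67), (294, 62), (295, 62), (296, 67), (297, 65), (298, 62), (299, 66), (300, 63), (301, 65), (302, 61), (303, 64), (304, 63), (305, 66), (306, 67), (307, 64), (308, 64), (309, 64)]
```

```bash
python3 - <<'E'
from h import *
import pickle
E=Ro.from_euler('z',-.205);o=np.array([.5708,.0415,0])
w,a=pickle.load(open("w1.pkl","rb"))
for u,v in((455,215),(455,240),(455,262)):print((E.apply(atz(w,290+u/5.6,135+v/5.6,.059,True)-o)*1e3).round(1))
w,a=pickle.load(open("w2.pkl","rb"))
g=a.max(axis=2)
for r in range(76,92,2):print(r,[(c,int(g[r,c])) for c in range(366,400,2)])
for x in(38,40,42,44,46):print(x,proj(w,o+E.inv().apply([x/1e3,0,.059]),True))
w,a=pickle.load(open("w6.pkl","rb"))
for c,z in((263.5,.06),(231.5,.06),(259.2,.079),(237,.079),(242.2,.09),(255,.09)):print(c,(E.apply(atz(w,c,181,z,True)-o)*1e3).round(1))
E
```

```text
[21.   7.2 59. ]
[21.7  1.1 59. ]
[22.2 -4.4 59. ]
76 [(366, 228), (368, 225), (370, 226), (372, 226), (374, 225), (376, 102), (378, 17), (380, 14), (382, 12), (384, 12), (386, 9), (388, 14), (390, 11), (392, 27), (394, 23), (396, 24), (398, 23)]
78 [(366, 223), (368, 222), (370, 220), (372, 220), (374, 222), (376, 136), (378, 10), (380, 14), (382, 9), (384, 14), (386, 13), (388, 2), (390, 15), (392, 25), (394, 27), (396, 23), (398, 24)]
80 [(366, 77), (368, 83), (370, 86), (372, 81), (374, 111), (376, 54), (378, 7), (380, 45), (382, 130), (384, 51), (386, 13), (388, 12), (390, 13), (392, 27), (394, 30), (396, 25), (398, 28)]
82 [(366, 85), (368, 87), (370, 84), (372, 85), (374, 44), (376, 32), (378, 3), (380, 53), (382, 163), (384, 135), (386, 5), (388, 11), (390, 17), (392, 19), (394, 30), (396, 25), (398, 21)]
84 [(366, 85), (368, 83), (370, 84), (372, 85), (374, 69), (376, 26), (378, 10), (380, 51), (382, 129), (384, 75), (386, 7), (388, 8), (390, 17), (392, 28), (394, 29), (396, 26), (398, 19)]
86 [(366, 147), (368, 144), (370, 62), (372, 76), (374, 88), (376, 53), (378, 8), (380, 7), (382, 9), (384, 14), (386, 13), (388, 11), (390, 14), (392, 28), (394, 26), (396, 24), (398, 26)]
88 [(366, 182), (368, 194), (370, 215), (372, 226), (374, 227), (376, 80), (378, 10), (380, 10), (382, 13), (384, 12), (386, 11), (388, 5), (390, 8), (392, 21), (394, 25), (396, 23), (398, 28)]
90 [(366, 146), (368, 144), (370, 147), (372, 151), (374, 150), (376, 143), (378, 131), (380, 113), (382, 92), (384, 71), (386, 55), (388, 29), (390, 18), (392, 26), (394, 26), (396, 26), (398, 27)]
38 [388.1  81.1]
40 [389.4  81.2]
42 [390.8  81.4]
44 [392.1  81.6]
46 [393.4  81.7]
263.5 [41.2 -4.3 60. ]
231.5 [ 8.3 -3.8 60. ]
259.2 [35.2  0.8 79. ]
237 [13.8  1.1 79. ]
242.2 [18.5  3.9 90. ]
255 [30.3  3.7 90. ]
```

```bash
python3 - <<'E'
from h import *
import pickle
E=Ro.from_euler('z',-.205);o=np.array([.5708,.0415,0])
w,a=pickle.load(open("w1.pkl","rb"))
for z in(.005,.009):print("w1 bottom",z,(E.apply(atz(w,371.2,177,z,True)-o)*1e3).round(1))
g=a.max(axis=2)
for r in(174,178,182,186):print(r,[(c,int(g[r,c])) for c in range(366,402,1)])
print({x:proj(w,o+E.inv().apply([x/1e3,0,.059]),True).tolist() for x in(38,40,42,44,46)}, "slot rear",proj(w,o+E.inv().apply([.057,0,.075]),True))
w,a=pickle.load(open("w2.pkl","rb"))
for z in(.005,.009):print("w2 bottom",z,(E.apply(atz(w,376.5,77,z,True)-o)*1e3).round(1))
g=a.max(axis=2)
print([(c,int(g[84,c])) for c in range(386,412,1)],"slot rear",proj(w,o+E.inv().apply([.057,0,.075]),True))
E
```

```text
w1 bottom 0.005 [ 44.8 -11.3   5. ]
w1 bottom 0.009 [ 43.  -10.3   9. ]
174 [(366, 199), (367, 201), (368, 198), (369, 190), (370, 99), (371, 67), (372, 12), (373, 11), (374, 17), (375, 59), (376, 115), (377, 167), (378, 162), (379, 10), (380, 10), (381, 12), (382, 12), (383, 10), (384, 11), (385, 19), (386, 26), (387, 25), (388, 22), (389, 22), (390, 24), (391, 23), (392, 25), (393, 23), (394, 15), (395, 20), (396, 64), (397, 64), (398, 53), (399, 46), (400, 126), (401, 147)]
178 [(366, 100), (367, 98), (368, 96), (369, 97), (370, 89), (371, 37), (372, 13), (373, 10), (374, 9), (375, 7), (376, 7), (377, 0), (378, 11), (379, 12), (380, 11), (381, 8), (382, 13), (383, 11), (384, 16), (385, 21), (386, 26), (387, 23), (388, 20), (389, 24), (390, 20), (391, 23), (392, 22), (393, 22), (394, 23), (395, 60), (396, 95), (397, 97), (398, 78), (399, 85), (400, 146), (401, 146)]
182 [(366, 96), (367, 97), (368, 98), (369, 100), (370, 97), (371, 59), (372, 23), (373, 13), (374, 4), (375, 3), (376, 11), (377, 6), (378, 14), (379, 10), (380, 12), (381, 6), (382, 17), (383, 16), (384, 20), (385, 23
[... 389 characters left out ...]
19), (385, 27), (386, 23), (387, 26), (388, 24), (389, 24), (390, 23), (391, 16), (392, 15), (393, 15), (394, 31), (395, 50), (396, 53), (397, 51), (398, 92), (399, 140), (400, 145), (401, 147)]
{38: [381.9, 178.7], 40: [383.2, 178.7], 42: [384.5, 178.7], 44: [385.8, 178.7], 46: [387.1, 178.8]} slot rear [399.1 181.9]
w2 bottom 0.005 [44.3  9.9  5. ]
w2 bottom 0.009 [42.6  9.4  9. ]
[(386, 7), (387, 12), (388, 8), (389, 13), (390, 17), (391, 20), (392, 28), (393, 26), (394, 29), (395, 26), (396, 26), (397, 20), (398, 19), (399, 24), (400, 18), (401, 15), (402, 40), (403, 52), (404, 55), (405, 55), (406, 113), (407, 148), (408, 146), (409, 144), (410, 141), (411, 147)] slot rear [406.3  82.1]
```

```bash
python3 -m crank '[[[0,0,0,0.059,0,0],[0,0,0,0,0,0],[0,0,0,0,0,0]]]' | grep width; python3 -c "
from h import *
e=np.array([np.cos(.205),np.sin(.205)]);n=np.array([-e[1],e[0]]);g=np.array([.5708,.0415])+.0250*e+.0009*n
rows([g[0],g[1],.053],.205)"
```

```text
width: 0.413
tcp [0.5906 0.0469 0.1743] toolx [-0.206  0.979  0.001] tooly [ 0.979  0.206 -0.002] z [-0.002  0.    -1.   ]
shift cm [-0.04  0.48 12.13]
turn [-0.002 -0.001  0.002]
turn [ 1.000e-03 -4.000e-03 -3.139e+00]
```

```bash
python3 -m crank '[[[-0.04,0.48,2.5,0,0,0],[0,0,3.5,0,0,0],[0,0,1.1,0,0,0],[0,0,0,0,0,0],[0,0,0,0,0,0]]]' >/dev/null; python3 d.py;  python3 -c "
from h import *
rows([.5,0,.053],.205)"
```

```text
t 25.58 dock mm [ 24.4   0.8 104.3] F dock [ 0.1  0.4 -0.2] M [-0.09 -0.02 -0.03] w 0.408
tcp [0.5946 0.0473 0.1043] toolx [-0.205  0.979  0.001] tooly [ 0.979  0.205 -0.003] z [-0.003 -0.    -1.   ]
shift cm [ -2.69 -10.21   5.15]
turn [-0.003 -0.001  0.002]
turn [ 1.00e-03 -4.00e-03 -3.14e+00]
```

```bash
python3 -m crank '[[[0,0.03,1.5,0,0,0],[0,0,2,0,0,0],[0,0,1.2,0,0,0],[0,0,0.4,0,0,0],[0,0,0,0,0,0],[0,0,0,0,0,0]]]' >/dev/null; python3 d.py;  python3 -m crank '[[[0,0,0,0,0,0],[0,0,0,0,0,0],[0,0,0,0,0,0],[0,0,0,0,0,0]]]' 0 25 >/dev/null;python3 d.py
```

```text
t 26.08 dock mm [26.7  0.5 55.4] F dock [0.  0.2 0.1] M [0.04 0.05 0.01] w 0.409
t 26.42 dock mm [26.4  0.5 55.9] F dock [-2.9 -0.4  5.1] M [0.06 0.59 0.01] w 0.131
```

```bash
python3 -m crank '[[[0,0.1,-0.05,0,0,0],[0,0,0,0,0,0],[0,0,0,0,0,0]]]' >/dev/null; python3 d.py
```

```text
t 26.67 dock mm [26.6  0.5 55.9] F dock [-4.9 -0.   7.8] M [0.04 0.91 0.03] w 0.132
```

```bash
python3 -m crank '[[[0,0.1,0,0,0,0],[0,0,0,0,0,0],[0,0,0,0,0,0]]]' >/dev/null; python3 d.py
```

```text
t 26.92 dock mm [26.8  0.5 55.9] F dock [-7.  -0.1  9. ] M [-0.02  1.28 -0.02] w 0.132
```

Regripping aligned met the stop stiffly at once, so the bottle is home. I relieve the load and release.

```bash
python3 -m crank '[[[0,0,0,-0.015,0,0],[0,-0.1,-0.15,0,0,0],[0,-0.05,-0.05,0,0,0],[0,0,0,0,0,0],[0,0,0,0,0,0]]]' >/dev/null; python3 d.py
```

```text
t 27.33 dock mm [26.4  0.7 56.6] F dock [-2.   0.5  0.6] M [-0.03  0.31  0.03] w 0.134
```

```bash
python3 -m crank '[[[0,0,0,0,0,0],[0,0,0,0,0,0],[0,0,0,0,0,0],[0,0,0,0,0,0]]]' 3.5 >/dev/null; python3 d.py; python3 -m crank '[[[0,0,-0.5,0,0,0],[0,0,-1.5,0,0,0],[0,0,-2.5,0,0,0],[0,0,-3,0,0,0],[0,0,-3,0,0,0],[0,0,-1.7,0,0,0],[0,0,0,0,0,0],[0,0,0,0,0,0]]]' >/dev/null; python3 d.py
python3 - <<'E'
from h import *
w=camera_model("wrist");a=read_camera("wrist")
o=np.array([.5708,.0415,0]);E=Ro.from_euler('z',.205)
D=lambda c,r,z:(E.inv().apply(atz(w,c,r,z,True)-o)*1e3).round(1)
P=lambda x,y,z:proj(w,o+E.apply(np.array([x,y,z])/1e3),True)
p=P(25,0,79).astype(int);g=a.max(axis=2)
for r in (p[1],p[1]+4):print(r,p[0]-24,g[r,p[0]-24:p[0]+40].tolist())
print("mm at col p-24 z60",D(p[0]-24,p[1],.06),D(p[0]+20,p[1],.06),D(p[0],p[1],.09))
p=P(-20,0,65);print("gate",p);p=p.astype(int)
for r in range(p[1]-12,p[1]+16,3):print(r,p[0]-8,g[r,p[0]-8:p[0]+22].tolist())
E
```

```text
t 27.67 dock mm [27.2  0.6 57.1] F dock [ 0.2 -0.4  0.5] M [-0.04 -0.02  0.02] w 0.408
t 28.33 dock mm [ 26.    0.4 180.9] F dock [ 0.5 -0.8 -0.2] M [-0.02  0.01 -0.04] w 0.412
181 225 [103, 105, 104, 101, 106, 104, 103, 105, 105, 70, 47, 51, 40, 35, 35, 34, 41, 19, 9, 7, 9, 12, 6, 4, 14, 10, 5, 12, 13, 5, 4, 25, 39, 44, 41, 29, 40, 52, 43, 25, 16, 10, 11, 16, 14, 5, 16, 14, 2, 10, 10, 14, 14, 6, 17, 13, 18, 55, 64, 61, 66, 62, 65, 68]
185 225 [52, 51, 53, 55, 54, 54, 54, 53, 51, 54, 54, 49, 49, 42, 38, 38, 43, 28, 13, 11, 10, 13, 12, 15, 11, 8, 8, 0, 6, 7, 13, 12, 33, 38, 29, 40, 45, 48, 52, 39, 19, 10, 7, 13, 17, 15, 13, 14, 12, 16, 9, 10, 11, 13, 13, 12, 18, 49, 64, 61, 61, 63, 64, 65]
mm at col p-24 z60 [-0.5 -4.8 60. ] [45.  -4.9 60. ] [24.1  3.  90. ]
gate [205.6 177.9]
165 197 [210, 204, 175, 212, 72, 65, 64, 61, 59, 62, 61, 59, 62, 61, 66, 64, 61, 65, 61, 60, 60, 62, 67, 65, 73, 67, 64, 62, 63, 60]
168 197 [227, 228, 227, 228, 228, 228, 224, 111, 77, 78, 57, 59, 57, 59, 77, 100, 102, 100, 103, 103, 100, 100, 104, 102, 102, 104, 104, 103, 104, 106]
171 197 [222, 225, 222, 225,
[... 374 characters left out ...]
, 98, 101, 95, 98, 100, 100, 99, 102]
180 197 [98, 94, 95, 94, 96, 97, 92, 76, 84, 85, 73, 58, 54, 58, 53, 35, 27, 41, 79, 99, 97, 98, 105, 95, 98, 98, 101, 101, 97, 100]
183 197 [98, 101, 99, 102, 100, 97, 99, 85, 87, 81, 65, 58, 58, 52, 50, 29, 28, 34, 68, 87, 86, 89, 89, 84, 86, 87, 87, 86, 88, 88]
186 197 [96, 98, 101, 99, 100, 100, 97, 127, 204, 175, 74, 57, 58, 46, 35, 29, 29, 44, 53, 47, 50, 50, 53, 53, 51, 53, 54, 53, 56, 49]
189 197 [219, 217, 71, 50, 52, 51, 50, 67, 129, 174, 140, 59, 51, 30, 29, 35, 46, 57, 53, 55, 53, 55, 50, 50, 55, 51, 54, 53, 54, 53]
192 197 [53, 55, 52, 53, 49, 55, 56, 56, 68, 76, 69, 48, 38, 40, 46, 56, 59, 55, 58, 53, 58, 55, 54, 53, 55, 51, 52, 54, 52, 52]
```

```bash
python3 -c "
from workcell import *
print(finish_job())"
```

```text
the job is handed in; nothing more can be done
None
```

The bottle is upright in the large dock, pressed against the back stop and let go at about dock x 25 mm. I handed the job in at about 28 s. I judged it home and both leaves shut from force and wrist-camera readings, since I had no pictures left to view; the first grasp closed above the teat, because the real fingertips sit about 33 mm behind the reported TCP.

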